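# Fetch the sprig mould from behind the slip bottles

## Robot

A 6-joint arm with a two-finger parallel gripper is mounted at the origin on the work surface. World frame = base frame: x ahead of the robot, y to its left, z up, the work surface at z = 0. Lengths are in m, angles in rad, forces in N, time in s.
With the tool pointing down it reaches from about 0.35 to 0.85 m from the base axis. Payload 8.1 kg.
Tool frame: the origin (TCP) lies at the very end of the fingers, on their centre line; the grasp point (between the pads) lies 19 mm behind it; z points along the fingers, y is the direction in which the jaws open and shut (so a half turn about z gives the same grasp; the last joint's range is limited). The gripper opens to 93 mm and grips with 3 to 60 N. Pads are 15 mm wide; open, the fingers measure 128 mm over their backs; the gripper's body (75 mm by 188 mm) begins 65 mm behind the grasp point.
Start: joints at [1.217, 0.13, 1.488, -0, 1.523, -0.085], TCP at [0.159, 0.578, 0.182] pointing down, gripper open.
Joint ranges: [-2.96, 2.96], [-0.89, 2.26], [0.02, 2.5], [-1.34, 4.48], [0, 2.73], [-2.66, 2.66]. Speed limits (rad/s): [2.39, 2.39, 2.79, 3.14, 3.14, 3.14].

## Interface

Orientations are given as a rotation vector (axis times angle).
In Python, from plant import robot gives the robot as it stands.
- The arm moves only by the shell command python3 -m inch 'ROWS' [FORCE]. ROWS is JSON, a list that holds one entry, the list of rows, each a list of 7 numbers: the shift along the tool's x, y, z in cm, then the turn, a rotation vector about the tool's x, y, z in degrees, then the gripper command: -1 is fully open, 1 is shut, values between are in proportion. A call has 1 to 5 rows; each row shifts and turns the commanded pose from where the row before left it, along the tool's axes as they then stand; what a row does not reach is not made up. A row lasts 1/10 s, in which the tool goes at most 50 mm and 8.59 degrees, less where a joint would pass 70% of its speed; a pose out of reach is approached as far as the arm can. A call with a gripper value outside its range is refused whole. The fingers move at their own pace and stop on an object; FORCE is the grip in N (left out, the last holds). Time passes only in rows, so rows that do not move let the fingers close. It gives the time, the measured TCP pose, the force and the opening at its end, in the units of the state.
- robot.read_state(): the state, without advancing time (a new reading comes with each control period).
- robot.read_camera(name): name is "scene" or "top" or "wrist"; returns a dict with "image" (480x640x3 uint8, blue, green, red), "K" (3x3 intrinsics, pixels), "R" (3x3) and "t" (3): a world point X has camera coordinates R X + t; the wrist camera has in their place "tool_from_camera" (4x4, takes a point from camera to tool coordinates, whose origin is the TCP and whose axes are the flange's). Camera axes: x right, y down, z forward; pixel columns grow to the right and rows downward; lengths in m; the calibration is good to about 2 mm. A picture is of the moment at which its call begins: read the wrist's pose just before it. There is no depth.
- robot.close_job(): hands the job in, once; it reports no verdict.
The state is a dict: "t": time; "q": joint angles; "dq": joint speeds; "joint_torque": joint torques, N m; "tool_pos": TCP position; "orientation": TCP orientation; "force": force on the tool from outside, world axes, zero at the start; "wrist_torque": the same for the moment, N m; "opening": finger opening in m.
Only numpy, scipy, OpenCV 4.12 (cv2) and the standard library are available. Lean on these libraries where they do the work, as an engineer would, in place of code of your own. Each camera call takes 0.05 s, during which the arm holds its last target. There are 200 camera calls.

## Task

First move the blue, the yellow and the red slip bottle, which crowd round the front and sides of the round plaster mould, from the rack to the wooden side board. Then take the round mould out and set it face up in the centre of the banding wheel, and after that put each bottle back on the rack just where it stood. Keep everything upright, set things down without dropping them, and do not disturb the amber jar on the rack, the terracotta cup on the side board or the square leaf mould.

Things in the scene. Friction and masses are not known exactly. Their poses are not given: they have to be found in the camera images.
- rack: fixed bench rack: plywood deck 200 mm deep (x) by 230 mm wide (y) whose upper face is 30 mm above the table, with a thin green tube rail (10 mm tube, top 67 mm above the table) along its far edge (tube centre at x = +94 mm) and both sides (y = +-109 mm), open towards the robot. Origin under its centre at table height, z up, -x is the open side. The three bottles stand close round the mould: one in front of it, one on either side.
- board: the side board, fixed: light wooden ware board with dark end cleats, 220 mm (x) by 260 mm (y), upper face 18 mm above the table. Origin under its centre at table height. The cup stands on its far (+x) half; the near half is clear, with room for the three bottles in a row along y (for instance 45 mm on the -x side of the centre, 80 mm apart).
- wheel: the banding wheel, fixed (its lock screw is done up, it does not turn): grey cast base and column with a round steel head 200 mm in diameter, flat upper face 90 mm above the table, thin dark centring rings about its centre. Origin under the centre of the head at table height, z up.
- bottle_blue: white plastic slip bottle with a blue cap and a blue band round its waist, standing upright: a cylinder 54 mm in diameter up to 74 mm, then a shoulder narrowing to the blue cylindrical cap, 30 mm in diameter, from 88 to 126 mm above the base (total height 126 mm); 0.2 to 0.3 kg. Origin at the centre of its underside, z up. Its place is where it stands on the rack at the start; which bottle stands in which of the three places differs from run to run.
- bottle_yellow: white plastic slip bottle with a yellow cap and a yellow band round its waist, standing upright: a cylinder 54 mm in diameter up to 74 mm, then a shoulder narrowing to the yellow cylindrical cap, 30 mm in diameter, from 88 to 126 mm above the base (total height 126 mm); 0.2 to 0.3 kg. Origin at the centre of its underside, z up. Its place is where it stands on the rack at the start; which bottle stands in which of the three places differs from run to run.
- bottle_red: white plastic slip bottle with a red cap and a red band round its waist, standing upright: a cylinder 54 mm in diameter up to 74 mm, then a shoulder narrowing to the red cylindrical cap, 30 mm in diameter, from 88 to 126 mm above the base (total height 126 mm); 0.2 to 0.3 kg. Origin at the centre of its underside, z up. Its place is where it stands on the rack at the start; which bottle stands in which of the three places differs from run to run.
- mould: round cream-coloured plaster sprig mould, 60 mm in diameter and 34 mm high, straight sides, with a flower sunk 8 mm deep in its upper face (rim 6 mm wide); 0.14 kg. Stands on the rack with about 6 to 20 mm between it and the bottles, too little for a finger. Origin at the centre of its underside, z up (the flower faces up).
- jar: bystander: small amber glass jar with a black lid, 35 mm in diameter and 42 mm high, in the far left corner of the rack, about 33 to 48 mm clear of the mould. Origin at the centre of its underside.
- cup: bystander: terracotta cup, 60 mm across the rim and 65 mm high, standing on the far half of the side board. Origin at the centre of its underside.
- leaf_mould: bystander: square plaster mould with a leaf sunk in it, 100 by 100 mm and 32 mm high, lying on the table beyond the work area. Origin at the centre of its underside.
Mind the look-alikes: they are no part of the job. Leave any green look-alike of the bottle_yellow alone.

How it is judged:
By the outcome, as a careful person would: the job done as asked, in the order asked, and still so for the second after the job is handed in, with the robot touching nothing.
It also fails if it takes over 128 s, if anything falls off the work surface, if the arm or the gripper's body presses on something with over 40 N, if the wrist force passes 120 N, or if a joint passes its speed limit or range.

## Working session

There is one attempt and no reset: what is moved stays moved. The work goes in short steps, Python scripts to look and compute and a shell command to move; the robot and the scene stay as the last step left them, time stands still between calls to the robot, and variables do not carry over. Pictures are saved under pics/ and viewed, about 12 in all and at most 16, crops included, and the job is handed in when it is done.

```bash
ls; mkdir -p pics
python3 - <<'E'
from plant import robot
import cv2
s=robot.read_state();print(s)
for n in("scene","top"):
    c=robot.read_camera(n);cv2.imwrite(f"pics/{n}0.png",c["image"]);print(n,c["K"],c["R"],c["t"])
E
```

```text
pics
{'t': 0.0, 'q': array([ 1.21658912e+00,  1.31138275e-01,  1.48931114e+00,  1.67651298e-05,
        1.52301407e+00, -8.54020507e-02]), 'dq': array([ 0.00083165,  0.0004821 ,  0.00122053, -0.00021422, -0.00092152,
        0.00141365]), 'joint_torque': array([-2.47828866e-03, -5.59841073e+01, -4.91761279e+01,  7.62085430e-02,
        3.58205033e-02, -1.76065969e-04]), 'tool_pos': array([0.15909189, 0.57784192, 0.18128371]), 'orientation': array([-4.20912323e-01, -3.11283850e+00,  2.86187184e-03]), 'force': array([-0.68674589,  0.74743127, -0.0730328 ]), 'wrist_torque': array([-0.03649169, -0.04347555, -0.02741838]), 'opening': 0.09276937634672028}
scene [[604.17038094   0.         318.33621567]
 [  0.         604.17038094 240.82596993]
 [  0.           0.           1.        ]] [[ 0.49923654  0.86635332  0.01395745]
 [ 0.68185293 -0.38287665 -0.62328328]
 [-0.53463955  0.32068272 -0.78187156]] [-0.2975973  -0.39098397  1.6234326 ]
top [[445.25117138   0.         314.95207362]
 [  0.         445.25117138 245.53123706]
 [  0.           0.           1.        ]] [[ 4.93756975e-04 -9.99873741e-01  1.58826634e-02]
 [-9.95178441e-01 -2.04908162e-03 -9.80595361e-02]
 [ 9.80797000e-02 -1.57576666e-02 -9.95053802e-01]] [-0.00946761  0.62546168  0.89435899]
```

View pics/scene0.png

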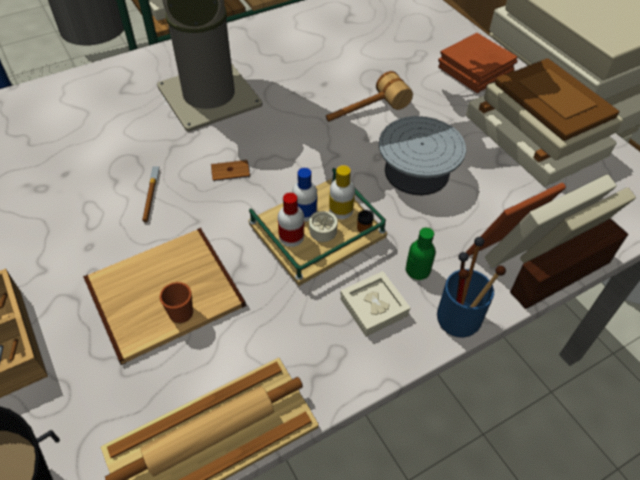

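View pics/top0.png

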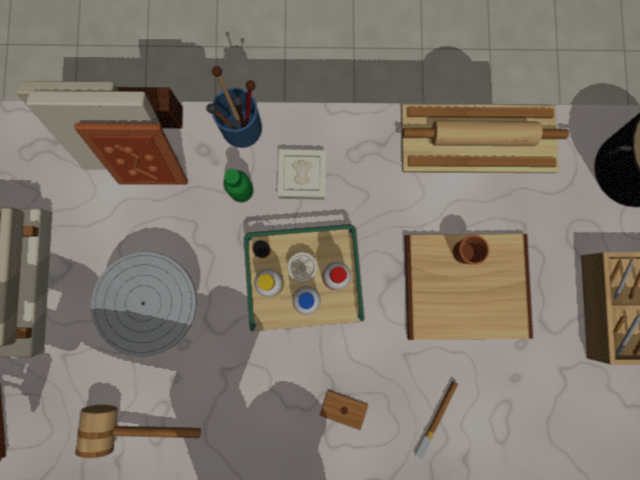

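The scene view shows blue (304,180), red (290,205) and yellow (343,178) caps on the rack round the mould (323,222), with the jar at (365,218). The board with the cup is at left, and the wheel's centre is at (422,143).

Look-alikes in the scene view:
- **Blue:** cap (304,180) against the brush pot (465,305).
- **Yellow:** cap (343,178) against the green bottle (427,240).
- **Red:** cap (290,205) against the orange tiles (478,62) and the cup (177,300).
- **Round mould:** (323,222) against the leaf mould (375,303).

By the description, the ones I want are the items on the rack.

```bash
cat > h.py <<'E'
import numpy as np,cv2
from plant import robot
def ray(c,px):
    R,t=np.array(c["R"]),np.array(c["t"]);d=R.T@np.linalg.solve(c["K"],[px[0],px[1],1.]);return -R.T@t,d
def cast(c,px,z):
    o,d=ray(c,px);return (o+d*(z-o[2])/d[2])
def proj(c,X):
    p=c["K"]@(np.array(c["R"])@np.array(X)+np.array(c["t"]));return p[:2]/p[2]
def hsv(im):return cv2.cvtColor(im,cv2.COLOR_BGR2HSV)
RNG={"blue":((105,150,60),(125,255,255)),"yellow":((18,190,90),(32,255,255)),"red":((172,170,70),(180,255,255))}
def mask(im,n):
    h=hsv(im);m=cv2.inRange(h,*[np.array(v) for v in RNG[n]])
    if n=="red":m|=cv2.inRange(h,np.array((0,200,70)),np.array((4,255,255)))
    return m
def blobs(m,amin=20):
    n,l,s,c=cv2.connectedComponentsWithStats(m);return sorted([(int(s[i,4]),c[i].round(1).tolist(),s[i,:4].tolist()) for i in range(1,n) if s[i,4]>amin],reverse=True)
def wristcam():
    s=robot.read_state();c=dict(robot.read_camera("wrist"))
    T=np.eye(4);T[:3,:3]=cv2.Rodrigues(s["orientation"])[0];T[:3,3]=s["tool_pos"]
    M=np.linalg.inv(T@np.array(c["tool_from_camera"]));c["R"],c["t"]=M[:3,:3],M[:3,3];return c,s
E
python3 - <<'E'
from h import *
np.set_printoptions(precision=4,suppress=True)
top=robot.read_camera("top");im=top["image"]
print("cam",-top["R"].T@top["t"])
for n in RNG:
    for a,c,b in blobs(mask(im,n)):
        if 240<c[0]<365 and 220<c[1]<335:print(n,a,c,b,cast(top,c,.145))
for nm,px,z in(("mould",(302,266),.064),("jar",(261,249),.072),("cup",(471,250),.083),("wheel",(143.5,303),.09),
  ("b1",(408,236),.018),("b2",(527,236),.018),("b3",(531,338),.018),("b4",(409,338),.018),("r-nl",(251,328),.03),("r-nr",(361,321),.03),("r-fl",(247,233),.067),("r-fr",(354,229),.067)):
    print(nm,cast(top,px,z))
cv2.imwrite("pics/crop.png",cv2.resize(im[215:345,90:370],None,fx=2.8,fy=2.8,interpolation=cv2.INTER_CUBIC))
c,s=wristcam();print(np.array(c["K"]),-c["R"].T@c["t"],c["R"])
E
```

```text
cam [0.5347 0.0059 0.9514]
blue 177 [305.9, 300.2] [299, 293, 15, 15] [0.5154 0.0094 0.145 ]
yellow 181 [265.9, 281.9] [259, 275, 15, 15] [0.5482 0.0815 0.145 ]
red 164 [337.9, 274.5] [331, 268, 15, 14] [ 0.5616 -0.0484  0.145 ]
mould [0.5812 0.0177 0.064 ]
jar [0.6143 0.0988 0.072 ]
cup [ 0.6121 -0.3152  0.083 ]
wheel [0.5088 0.3194 0.09  ]
b1 [ 0.6474 -0.206   0.018 ]
b2 [ 0.648 -0.46   0.018]
b3 [ 0.4344 -0.4585  0.018 ]
b4 [ 0.4347 -0.2038  0.018 ]
r-nl [0.4564 0.1216 0.03  ]
r-nr [ 0.4704 -0.1031  0.03  ]
r-fl [0.6468 0.1276 0.067 ]
r-fr [ 0.6554 -0.0864  0.067 ]
[[411.0192   0.     324.3467]
 [  0.     411.0192 235.4678]
 [  0.       0.       1.    ]] [0.0916 0.5967 0.3851] [[ 0.2657  0.964  -0.0015]
 [ 0.9323 -0.2566  0.2551]
 [ 0.2455 -0.0692 -0.9669]]
```

View pics/crop.png

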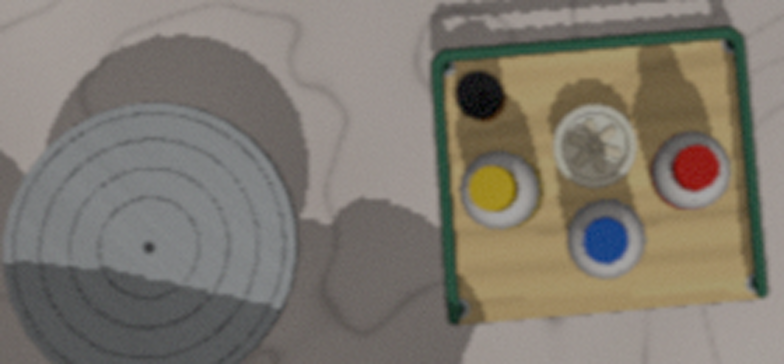

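The crop confirms the choice: the blue, yellow and red caps stand round the mould on the rack, with the jar at far left. Next I align the tool with the world axes and hover over the rack for a close look.

```bash
python3 -m inch '[[[0,0,0,0,0,-7.7,-0.3],[0,0,0,0,0,-7.7,-0.3],[-1,-2,-0.6,0,0,0,-0.3],[-2.3,-3.7,-0.6,0,0,0,-0.3],[-2.3,-3.7,-0.6,0,0,0,-0.3]]]' 20
python3 -m inch '[[[-2.3,-3.7,-0.6,0,0,0,-0.3],[-2.3,-3.7,-0.6,0,0,0,-0.3],[-2.3,-3.7,-0.6,0,0,0,-0.3],[-2.3,-3.7,-0.6,0,0,0,-0.3],[-2.3,-3.7,-0.6,0,0,0,-0.3]]]'
python3 -m inch '[[[-2.3,-3.7,-0.6,0,0,0,-0.3],[-2.3,-3.7,-0.6,0,0,0,-0.3],[-2.3,-3.7,-0.6,0,0,0,-0.3],[-2.3,-3.7,-0.6,0,0,0,-0.3],[-2.3,-3.7,-0.6,0,0,0,-0.3]]]'
python3 -m inch '[[[-2.3,-3.7,-0.6,0,0,0,-0.3],[-1,-2,0,0,0,0,-0.3],[0,0,0,0,0,0,-0.3],[0,0,0,0,0,0,-0.3]]]'
python3 - <<'E'
from h import *
c,s=wristcam();print(s["tool_pos"],s["orientation"]);im=c["image"];cv2.imwrite("pics/w1.png",im)
for n in RNG:
    for a,p,b in blobs(mask(im,n),100):print(n,a,p,b,cast(c,p,.156))
E
```

```text
t: 0.7
tool_pos: [0.2153, 0.4834, 0.2]
orientation: [0.003, -3.141, 0.001]
force: [1.2, 0.3, 0.4]
opening: 0.0612
t: 1.2
tool_pos: [0.3308, 0.2979, 0.2305]
orientation: [-0.001, 3.141, 0.0]
force: [0.8, -0.2, 0.4]
opening: 0.0606
t: 1.7
tool_pos: [0.4459, 0.1128, 0.2606]
orientation: [0.0, 3.141, 0.0]
force: [0.5, 0.6, 1.0]
opening: 0.0603
t: 2.1
tool_pos: [0.4781, 0.0574, 0.266]
orientation: [-0.002, -3.141, -0.001]
force: [0.6, 0.3, 0.1]
opening: 0.0605
[0.47807496 0.05742527 0.26601935] [-2.15679571e-03 -3.14077517e+00 -6.58036763e-04]
blue 1274 [264.6, 259.1] [245, 237, 40, 45] [0.51009451 0.00921972 0.156     ]
blue 280 [282.0, 214.2] [258, 208, 41, 21] [0.47342241 0.02417746 0.156     ]
```

View pics/w1.png

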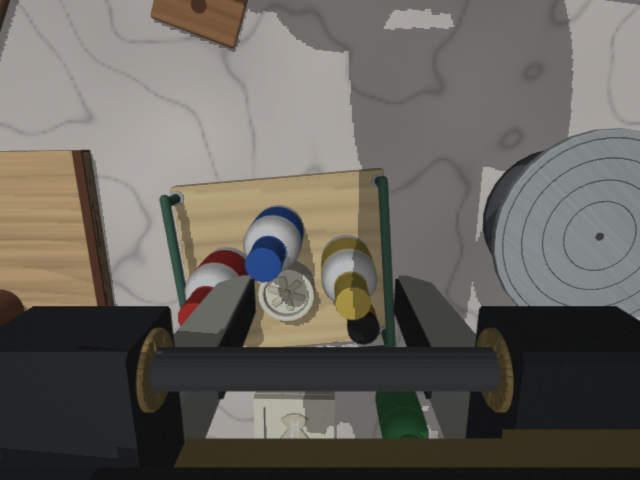

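The close view from the near side (the robot is at the top of the image) shows the blue cap at (264,263), yellow at (353,303), red half behind a finger at (190,315), and the mould at (287,294). I back off a little to see all the caps.

```bash
python3 -m inch '[[[2.5,-2,0,0,0,0,-0.3],[2.5,-2,0,0,0,0,-0.3],[0,0,0,0,0,0,-0.3],[0,0,0,0,0,0,-0.3]]]'
cat >> h.py <<'E'
def caps(c,z=.156,names=("blue","yellow","red")):
    # cap top disc: brightest part of the cap colour, enclosing-circle fit
    im=c["image"];out={}
    W={"blue":((105,150,40),(125,255,255)),"yellow":((18,150,60),(34,255,255)),"red":((170,150,50),(180,255,255))}
    for n in names:
        h=hsv(im);m=cv2.inRange(h,np.array(W[n][0]),np.array(W[n][1]))
        if n=="red":m|=cv2.inRange(h,np.array((0,190,50)),np.array((5,255,255)))
        for a,p,b in blobs(m,250)[:3]:print(n,a,p,b)
E
python3 - <<'E'
from h import *
c,s=wristcam();print(s["tool_pos"]);im=c["image"];caps(c)
cv2.imwrite("pics/w2.png",cv2.resize(im[200:380,140:400],None,fx=3,fy=3,interpolation=cv2.INTER_CUBIC))
E
```

```text
t: 2.55
tool_pos: [0.4281, 0.0184, 0.2666]
orientation: [-0.001, 3.14, 0.001]
force: [0.1, 0.1, -0.6]
opening: 0.0604
[0.42811643 0.01842452 0.26663908]
blue 1307 [312.3, 312.4] [295, 289, 34, 47]
blue 473 [315.2, 261.4] [291, 253, 48, 24]
yellow 272 [369.6, 293.4] [358, 282, 26, 28]
```

View pics/w2.png

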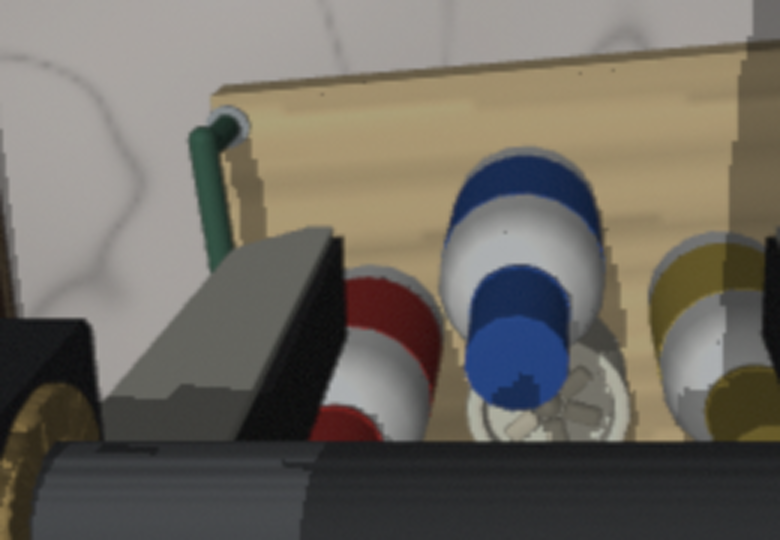

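Run:
```python
from h import *
np.set_printoptions(precision=4,suppress=True)
top=robot.read_camera("top")
for n,p in(("blue",(306.1,300.4)),("yellow",(265.5,282.2)),("red",(338,274.4))):print("top",n,cast(top,p,.156))
c,s=wristcam();print("w2 blue",cast(c,(312.0,320.7),.156))
T=np.array([.47807496,.05742527,.26601935]);M=np.linalg.inv(np.block([[cv2.Rodrigues(np.array([-2.15679571e-03,-3.14077517,-6.58e-4]))[0],T[:,None]],[np.zeros(3),1]])@np.array(c["tool_from_camera"]))
c["R"],c["t"]=M[:3,:3],M[:3,3]
for n,p in(("blue",(264.5,265)),("yellow",(353,303)),("red",(191,319))):print("w1",n,cast(c,p,.156))
print("mould",cast(c,(287,294),.064))
for n,p in (("mould",(302,266)),):print("top",cast(top,p,.064))
```

```text
top blue [0.5153 0.009  0.156 ]
top yellow [0.5474 0.0812 0.156 ]
top red [ 0.5614 -0.0479  0.156 ]
w2 blue [0.5151 0.008  0.156 ]
w1 blue [0.5151 0.0089 0.156 ]
w1 yellow [0.5482 0.0807 0.156 ]
w1 red [ 0.5624 -0.0541  0.156 ]
mould [0.5789 0.0174 0.064 ]
top [0.5812 0.0177 0.064 ]
```

Wrist and top views agree to about 1 mm, except the hidden red cap, where I use the top view. First the red bottle.

```bash
python3 -m inch '[[[-3.3,-1.65,0,0,0,0,-0.3],[-3.3,-1.65,0,0,0,0,-0.3],[-3.3,-1.65,0,0,0,0,-0.3],[-3.4,-1.7,2,0,0,0,-0.3],[0,0,4,0,0,0,-0.3]]]'
python3 -m inch '[[[0,0,2,0,0,0,-0.3],[0,0,0,0,0,0,-0.3],[0,0,0,0,0,0,-0.3]]]'
python3 - <<'E'
from h import *
c,s=wristcam();print(s["tool_pos"],s["orientation"]);cv2.imwrite("pics/w3.png",c["image"][200:420])
E
```

```text
t: 3.2
tool_pos: [0.5664, -0.0506, 0.2071]
orientation: [0.001, 3.137, -0.002]
force: [-0.3, -0.2, -1.6]
opening: 0.0604
t: 3.5
tool_pos: [0.5615, -0.0484, 0.1864]
orientation: [0.001, -3.141, -0.0]
force: [0.5, -0.6, 0.3]
opening: 0.0602
[ 0.56146887 -0.04843087  0.18643204] [ 1.18370142e-03 -3.14081494e+00 -3.82444390e-04]
```

View pics/w3.png

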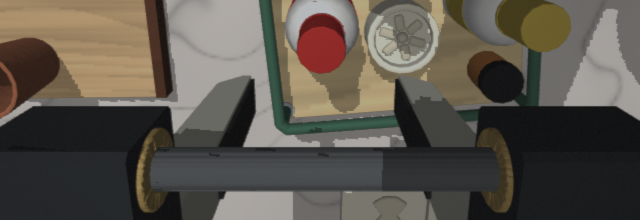

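The red cap is centred between the jaws, at (321,244) in the full frame, and the mould is at (403,239). I descend and grip.

```bash
python3 -m inch '[[[0,-0.1,2.2,0,0,0,-0.3],[0,0,2,0,0,0,-0.3],[0,0,2,0,0,0,-0.3],[0,0,0,0,0,0,-0.3],[0,0,0,0,0,0,-0.3]]]'
python3 -m inch '[[[0,0,0,0,0,0,1],[0,0,0,0,0,0,1],[0,0,0,0,0,0,1],[0,0,0,0,0,0,1],[0,0,0,0,0,0,1]]]' 25
python3 -m inch '[[[0,0,-0.5,0,0,0,1],[0,0,-1.5,0,0,0,1],[0,0,-2,0,0,0,1],[0,0,-2,0,0,0,1],[0,0,-2,0,0,0,1]]]'
```

```text
t: 4.05
tool_pos: [0.5622, -0.05, 0.1263]
orientation: [-0.0, 3.139, -0.001]
force: [-0.5, -0.1, 0.4]
opening: 0.0603
t: 4.55
tool_pos: [0.5614, -0.05, 0.1245]
orientation: [0.0, 3.141, -0.0]
force: [0.7, 0.1, 0.6]
opening: 0.025
t: 5.05
tool_pos: [0.5616, -0.0501, 0.2067]
orientation: [0.0, 3.14, -0.0]
force: [0.6, -0.6, -0.3]
opening: 0.0007
```

The gripper closed on nothing, so I take a look.

Run:
```python
from h import *
c,s=wristcam();print(s["tool_pos"],s["opening"],s["force"]);print(c["tool_from_camera"])
sc=robot.read_camera("scene")["image"]
top=robot.read_camera("top")["image"]
a=cv2.resize(sc[130:290,220:420],(400,320));b=cv2.resize(top[220:340,235:385],(400,320))
w=cv2.resize(c["image"],(400,300))
cv2.imwrite("pics/v4.png",np.vstack([np.hstack([a,b])[:300],np.hstack([w,w*0])]))
```

```text
[ 0.56160102 -0.0500828   0.20666429] 0.0006814644688584896 [ 0.57983337 -0.62843586 -0.34744018]
[[-1.64085846e-04 -9.66882743e-01 -2.55220953e-01  7.01635640e-02]
 [ 9.99999972e-01 -2.02766342e-04  1.25246125e-04 -3.79324045e-04]
 [-1.72848536e-04 -2.55220925e-01  9.66882749e-01 -2.03590987e-01]
 [ 0.00000000e+00  0.00000000e+00  0.00000000e+00  1.00000000e+00]]
```

View pics/v4.png

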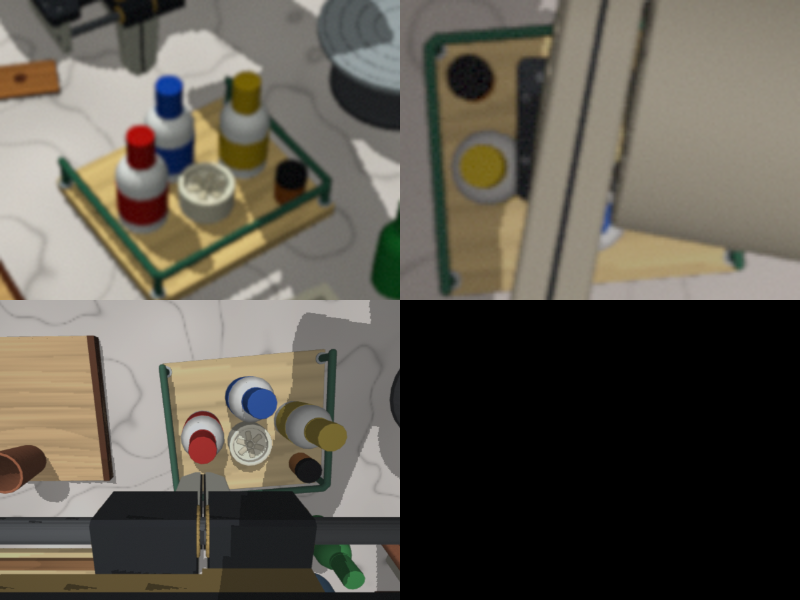

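Run:
```python
from h import *
np.set_printoptions(precision=4,suppress=True)
sc=robot.read_camera("scene");c,s=wristcam()
p=proj(sc,s["tool_pos"]);print("tcp px scene",p)
for X in((.5615,-.05,.156),(.5615,-.05,.03),(.5152,.0085,.156),(.548,.081,.156),(.5615,-.048,.118)):print(X,"scene",proj(sc,X),"wrist",proj(c,X))
im=sc["image"].copy();cv2.circle(im,tuple(int(v) for v in p.round()),3,(255,0,255),1)
for X in((.5615,-.05,.156),(.5152,.0085,.156),(.548,.081,.156)):
    cv2.circle(im,tuple(int(v) for v in proj(sc,X).round()),2,(0,255,0),-1)
cv2.imwrite("pics/v5.png",cv2.resize(im[40:270,180:420],None,fx=2.5,fy=2.5,interpolation=cv2.INTER_CUBIC))
```

```text
tcp px scene [287.9459 179.4022]
(0.5615, -0.05, 0.156) scene [288.5585 196.8794] wrist [325.1059 240.0844]
(0.5615, -0.05, 0.03) scene [290.016  237.2124] wrist [324.8806 203.9758]
(0.5152, 0.0085, 0.156) scene [303.1677 171.8996] wrist [421.2073 166.8   ]
(0.548, 0.081, 0.156) scene [341.9931 169.5788] wrist [533.2649 219.3869]
(0.5615, -0.048, 0.118) scene [289.8996 209.368 ] wrist [327.7689 226.0954]
```

View pics/v5.png

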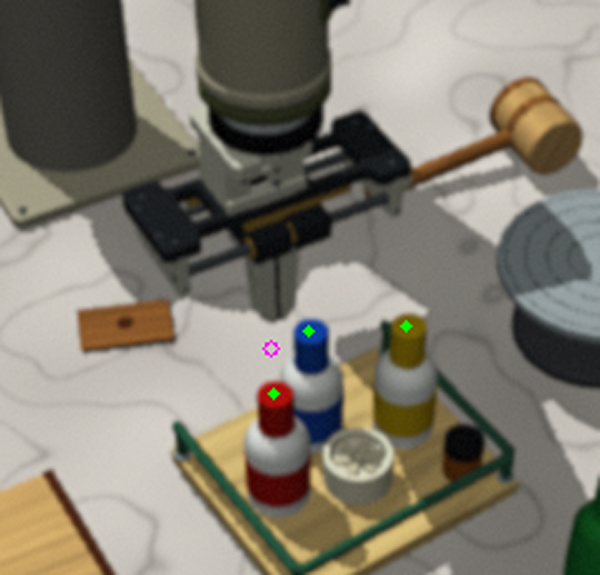

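The scene view shows the closed fingertips at crop (272,318), while the reported TCP projects to (270,348). The fingers therefore end about 37 mm short of the stated TCP, which explains the miss; the wrist view gives the same figure. I open wider and go about 37 mm deeper.

```bash
python3 -m inch '[[[0,0,0,0,0,0,-0.6],[0,0,0,0,0,0,-0.6],[0,0,0,0,0,0,-0.6],[0,0,0,0,0,0,-0.6],[0,0,0,0,0,0,-0.6]]]'
python3 -m inch '[[[0,0,2,0,0,0,-0.6],[0,0,2,0,0,0,-0.6],[0,0,2,0,0,0,-0.6],[0,0,1,0,0,0,-0.6],[0,0,0,0,0,0,-0.6]]]'
python3 - <<'E'
from h import *
sc=robot.read_camera("scene");s=robot.read_state();print(s["tool_pos"],s["opening"],s["force"],proj(sc,s["tool_pos"]))
cv2.imwrite("pics/v6.png",cv2.resize(sc["image"][120:260,230:370],None,fx=4,fy=4,interpolation=cv2.INTER_CUBIC))
E
```

```text
t: 5.8
tool_pos: [0.5612, -0.05, 0.2042]
orientation: [-0.0, -3.141, -0.0]
force: [0.1, 0.8, 1.3]
opening: 0.0357
t: 6.3
tool_pos: [0.5601, -0.0498, 0.1326]
orientation: [-0.0, -3.138, -0.001]
force: [0.4, -0.6, -0.1]
opening: 0.0729
[ 0.56090187 -0.04997804  0.13402995] 0.07380174306791124 [-0.28464643  0.10448588  0.16760236] [288.69735769 204.18858836]
```

View pics/v6.png

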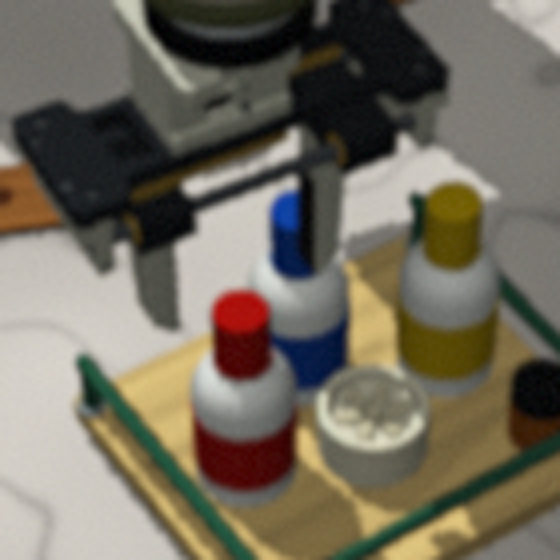

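The tips' midpoint in full-frame pixels is (290,194), about 10 px (30 mm) above the projected TCP (289,204), so the offset of about 33 mm in z is confirmed. I go down 44 mm and grip.

```bash
python3 -m inch '[[[0,0,1.5,0,0,0,-0.6],[0,0,1.5,0,0,0,-0.6],[0,0,1.4,0,0,0,-0.6],[0,0,0,0,0,0,-0.6]]]'
python3 -m inch '[[[0,0,0,0,0,0,1],[0,0,0,0,0,0,1],[0,0,0,0,0,0,1],[0,0,0,0,0,0,1],[0,0,0,0,0,0,1]]]' 25
python3 -m inch '[[[0,0,0,0,0,0,1],[0,0,0,0,0,0,1],[0,0,0,0,0,0,1]]]'
```

```text
t: 6.75
tool_pos: [0.5591, -0.0496, 0.0869]
orientation: [-0.0, -3.137, -0.001]
force: [0.1, 0.3, 0.0]
opening: 0.0741
t: 7.25
tool_pos: [0.5617, -0.0501, 0.0908]
orientation: [0.0, 3.141, -0.0]
force: [-0.1, -0.4, 0.0]
opening: 0.039
t: 7.55
tool_pos: [0.5615, -0.0501, 0.0905]
orientation: [0.0, 3.141, -0.0]
force: [0.3, -0.6, 1.3]
opening: 0.0296
```

Gripped at 29.6 mm. Now I lift it and carry it to the board.

```bash
python3 -m inch '[[[0,0,-0.5,0,0,0,1],[0,0,-2,0,0,0,1],[0,0,-3,0,0,0,1],[0,0,-3,0,0,0,1],[0,0,-0.5,0,0,0,1]]]'
python3 -m inch '[[[0.3,-1.2,0,0,0,0,1],[0.7,-3.5,0,0,0,0,1],[0.7,-4,0,0,0,0,1],[0.7,-4,0,0,0,0,1],[0.7,-4,0,0,0,0,1]]]'
python3 -m inch '[[[0.7,-4,0,0,0,0,1],[0.7,-4,0,0,0,0,1],[0.7,-4,0,0,0,0,1],[0.7,-4,0,0,0,0,1],[0.6,-2.5,0,0,0,0,1]]]'
python3 -m inch '[[[0.05,-1,0,0,0,0,1],[0,0,3,0,0,0,1],[0,0,3,0,0,0,1],[0,0,2,0,0,0,1],[0,0,0,0,0,0,1]]]'
python3 -m inch '[[[0,0,0,0,0,0,1],[0,0,0,0,0,0,1]]]'
python3 - <<'E'
from h import *
sc=robot.read_camera("scene")
cv2.imwrite("pics/v7.png",cv2.resize(sc["image"][160:380,60:380],None,fx=2.2,fy=2.2,interpolation=cv2.INTER_CUBIC))
E
```

```text
t: 8.05
tool_pos: [0.5635, -0.0504, 0.1847]
orientation: [-0.0, 3.135, -0.002]
force: [0.8, -0.4, -2.1]
opening: 0.0295
t: 8.55
tool_pos: [0.5281, -0.2185, 0.1773]
orientation: [0.0, -3.138, -0.003]
force: [0.7, 0.0, -2.6]
opening: 0.0297
t: 9.05
tool_pos: [0.4934, -0.4046, 0.1768]
orientation: [-0.003, -3.138, -0.003]
force: [0.0, 1.2, -2.6]
opening: 0.0297
t: 9.55
tool_pos: [0.4926, -0.4088, 0.0938]
orientation: [0.0, -3.134, -0.012]
force: [-0.1, -0.1, -2.9]
opening: 0.0294
t: 9.75
tool_pos: [0.4965, -0.4125, 0.1018]
orientation: [-0.0, 3.14, -0.002]
force: [-0.3, 0.6, -2.5]
opening: 0.0296
```

View pics/v7.png

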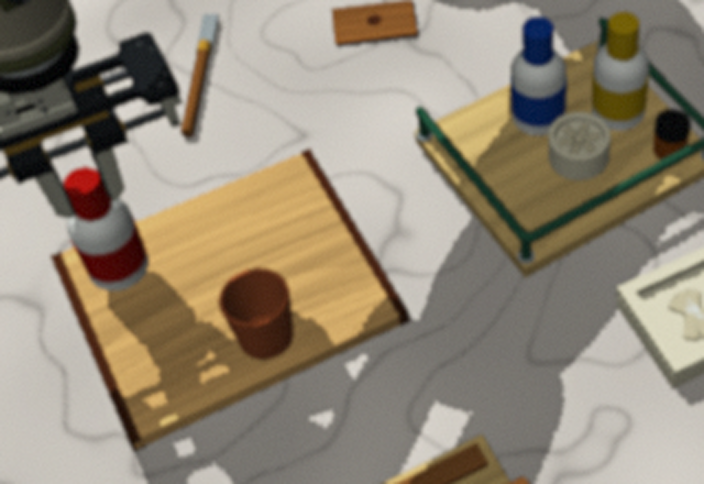

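The bottle is held upright over the board's left end. I lower it gently and release.

```bash
python3 -m inch '[[[0,0,0.8,0,0,0,1],[0,0,0.6,0,0,0,1],[0,0,0.4,0,0,0,1],[0,0,0.25,0,0,0,1],[0,0,0.1,0,0,0,1]]]'
python3 -m inch '[[[0,0,0.05,0,0,0,1],[0,0,0.05,0,0,0,1],[0,0,0.05,0,0,0,1],[0,0,0,0,0,0,1]]]'
```

```text
t: 10.3
tool_pos: [0.4957, -0.4119, 0.0785]
orientation: [-0.0, -3.141, -0.001]
force: [-1.1, 1.0, 2.0]
opening: 0.0297
t: 10.7
tool_pos: [0.4961, -0.4122, 0.0785]
orientation: [-0.0, 3.141, -0.001]
force: [-1.9, 1.5, 5.6]
opening: 0.0296
```

```bash
python3 -m inch '[[[0,0,0,0,0,0,-0.4],[0,0,0,0,0,0,-0.4],[0,0,0,0,0,0,-0.4],[0,0,0,0,0,0,-0.4],[0,0,-1,0,0,0,-0.4]]]'
python3 -m inch '[[[0,0,-3,0,0,0,-0.4],[0,0,-3,0,0,0,-0.4],[0,0,-1.5,0,0,0,-0.4],[-0.1,2,0,0,0,0,-0.4],[-0.2,4.3,0,0,0,0,-0.4]]]'
python3 -m inch '[[[-0.2,4.3,0,0,0,0,-0.4],[-0.2,4.3,0,0,0,0,-0.4],[-0.2,4.3,0,0,0,0,-0.4],[-0.2,4.3,0,0,0,0,-0.4],[-0.2,4.3,0,0,0,0,-0.4]]]'
python3 -m inch '[[[-0.2,4.3,0,0,0,0,-0.4],[-0.2,4.3,0,0,0,0,-0.4],[-0.2,4.3,0,0,0,0,-0.4],[-0.2,1.4,0,0,0,0,-0.4],[0,0,0,0,0,0,-0.4]]]'
python3 -m inch '[[[0,0,0,0,0,0,-0.4],[0,0,0,0,0,0,-0.4]]]'
python3 - <<'E'
from h import *
np.set_printoptions(precision=4,suppress=True)
c,s=wristcam();print(s["tool_pos"])
print(proj(c,(.5152,.0085,.156)))
caps(c,names=("blue","yellow"))
top=robot.read_camera("top");m=mask(top["image"],"red")
for a,p,b in blobs(m):
    if 400<p[0]<540 and 290<p[1]<345:print("red now",a,p,b,cast(top,p,.144))
cv2.imwrite("pics/w8.png",np.hstack([c["image"][180:420,140:520],cv2.resize(top["image"][215:345,395:540],(380,240))]))
E
```

```text
t: 11.2
tool_pos: [0.4949, -0.4111, 0.0858]
orientation: [-0.0, -3.139, -0.004]
force: [0.2, -0.5, -0.0]
opening: 0.0634
t: 11.7
tool_pos: [0.4988, -0.351, 0.1633]
orientation: [0.005, 3.14, -0.003]
force: [0.2, 0.2, -0.2]
opening: 0.0654
t: 12.2
tool_pos: [0.5086, -0.1324, 0.1625]
orientation: [0.0, 3.141, -0.0]
force: [1.0, 0.3, -0.3]
opening: 0.0648
t: 12.7
tool_pos: [0.5169, 0.0107, 0.1624]
orientation: [-0.005, 3.141, 0.0]
force: [-0.4, -1.0, 0.0]
opening: 0.065
t: 12.9
tool_pos: [0.5168, 0.0075, 0.1623]
orientation: [-0.002, -3.141, 0.001]
force: [-0.5, -0.4, -0.2]
opening: 0.0652
[0.5168 0.0075 0.1623]
[326.8378 259.1401]
blue 2806 [325.1, 251.1] [299, 218, 53, 66]
blue 333 [324.7, 189.4] [295, 183, 59, 20]
yellow 388 [469.3, 305.8] [452, 288, 30, 38]
yellow 340 [393.6, 245.4] [383, 228, 25, 41]
red now 176 [536.1, 311.3] [528, 304, 16, 15] [ 0.4955 -0.4074  0.144 ]
```

View pics/w8.png

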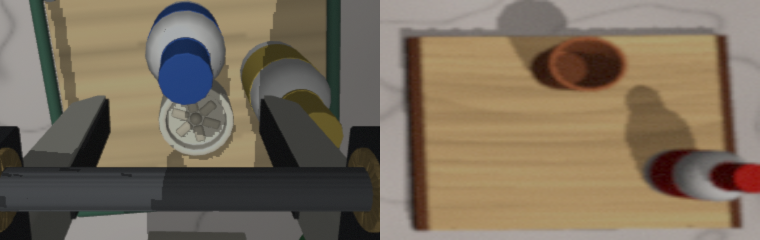

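Red stands upright on the board. The blue cap top at (325,257) is within 1 mm of the prediction, so I descend and grip.

```bash
python3 -m inch '[[[0.2,0.05,2,0,0,0,-0.4],[0,0,2.5,0,0,0,-0.4],[0,0,1.5,0,0,0,-0.4],[0,0,0.8,0,0,0,-0.4],[0,0,0.4,0,0,0,-0.4]]]'
python3 -m inch '[[[0,0,0,0,0,0,-0.4],[0,0,0,0,0,0,1],[0,0,0,0,0,0,1],[0,0,0,0,0,0,1],[0,0,0,0,0,0,1]]]'
python3 -m inch '[[[0,0,0,0,0,0,1],[0,0,0,0,0,0,1],[0,0,0,0,0,0,1]]]'
```

```text
t: 13.5
tool_pos: [0.5145, 0.0091, 0.0897]
orientation: [-0.001, -3.141, -0.0]
force: [-0.1, 0.1, -0.6]
opening: 0.0652
t: 14.0
tool_pos: [0.5151, 0.0095, 0.0908]
orientation: [-0.0, 3.141, -0.0]
force: [0.1, 0.5, 0.5]
opening: 0.0374
t: 14.3
tool_pos: [0.5149, 0.0094, 0.0905]
orientation: [0.0, 3.141, -0.0]
force: [-0.2, -0.0, 0.5]
opening: 0.0296
```

```bash
python3 -m inch '[[[0,0,-0.5,0,0,0,1],[0,0,-2,0,0,0,1],[0,0,-3,0,0,0,1],[0,0,-3,0,0,0,1],[0,0,-0.5,0,0,0,1]]]'
python3 -m inch '[[[0.1,-1.1,0,0,0,0,1],[0.2,-3.5,0,0,0,0,1],[0.2,-4,0,0,0,0,1],[0.2,-4,0,0,0,0,1],[0.2,-4,0,0,0,0,1]]]'
python3 -m inch '[[[0.2,-4,0,0,0,0,1],[0.2,-4,0,0,0,0,1],[0.2,-4,0,0,0,0,1],[0.2,-3.5,0,0,0,0,1],[0.2,-1.5,0,0,0,0,1]]]'
python3 -m inch '[[[0,-0.5,0,0,0,0,1],[0,0,2.5,0,0,0,1],[0,0,3,0,0,0,1],[0,0,2,0,0,0,1],[0,0,1,0,0,0,1]]]'
python3 -m inch '[[[0,0,0.7,0,0,0,1],[0,0,0.4,0,0,0,1],[0,0,0.2,0,0,0,1],[0,0,0.1,0,0,0,1],[0,0,0,0,0,0,1]]]'
```

```text
t: 14.8
tool_pos: [0.5171, 0.0093, 0.1847]
orientation: [-0.0, 3.135, -0.001]
force: [1.0, -0.2, -1.9]
opening: 0.0296
t: 15.3
tool_pos: [0.504, -0.1582, 0.1777]
orientation: [0.0, -3.138, -0.002]
force: [0.0, 0.1, -2.2]
opening: 0.0297
t: 15.8
tool_pos: [0.4934, -0.3294, 0.1773]
orientation: [-0.004, -3.138, -0.002]
force: [0.7, 0.2, -2.4]
opening: 0.0299
t: 16.3
tool_pos: [0.4942, -0.3289, 0.0917]
orientation: [0.002, -3.138, -0.006]
force: [-0.0, 0.7, -2.0]
opening: 0.0297
t: 16.8
tool_pos: [0.4962, -0.3319, 0.0821]
orientation: [0.0, 3.141, -0.001]
force: [-1.5, -0.4, -2.0]
opening: 0.0296
```

```bash
python3 -m inch '[[[0,0,0.1,0,0,0,1],[0,0,0.1,0,0,0,1],[0,0,0.1,0,0,0,1],[0,0,0.08,0,0,0,1],[0,0,0,0,0,0,1]]]'
python3 -m inch '[[[0,0,0,0,0,0,-0.4],[0,0,0,0,0,0,-0.4],[0,0,0,0,0,0,-0.4],[0,0,0,0,0,0,-0.4],[0,0,-1,0,0,0,-0.4]]]'
python3 -m inch '[[[0,0,-3,0,0,0,-0.4],[0,0,-3,0,0,0,-0.4],[0,0,-1.5,0,0,0,-0.4],[-0.2,2,0,0,0,0,-0.4],[-0.5,4,0,0,0,0,-0.4]]]'
python3 -m inch '[[[-0.5,4,0,0,0,0,-0.4],[-0.5,4,0,0,0,0,-0.4],[-0.5,4,0,0,0,0,-0.4],[-0.5,4,0,0,0,0,-0.4],[-0.5,4,0,0,0,0,-0.4]]]'
python3 -m inch '[[[-0.5,4,0,0,0,0,-0.4],[-0.5,4,0,0,0,0,-0.4],[-0.5,4,0,0,0,0,-0.4],[-0.5,2.5,0,0,0,0,-0.4],[0,0.8,0,0,0,0,-0.4]]]'
python3 -m inch '[[[0,0,0,0,0,0,-0.4],[0,0,0,0,0,0,-0.4]]]'
python3 - <<'E'
from h import *
np.set_printoptions(precision=4,suppress=True)
c,s=wristcam();print(s["tool_pos"])
print(proj(c,(.548,.081,.156)))
for x,y in((.553,.081),(.548,.086)):print(proj(c,(x,y,.156)))
top=robot.read_camera("top")
cv2.imwrite("pics/w9.png",np.hstack([c["image"][160:420,140:520],cv2.resize(top["image"][215:345,395:540],(380,260))]))
E
```

```text
t: 17.3
tool_pos: [0.4962, -0.3319, 0.0784]
orientation: [0.0, 3.141, -0.001]
force: [-1.0, 0.2, 4.2]
opening: 0.0299
t: 17.8
tool_pos: [0.4947, -0.3307, 0.0861]
orientation: [-0.0, -3.139, -0.003]
force: [-0.0, 0.4, -0.5]
opening: 0.0633
t: 18.3
tool_pos: [0.5025, -0.2722, 0.1624]
orientation: [0.005, 3.141, -0.001]
force: [0.7, 0.7, -1.4]
opening: 0.065
t: 18.8
tool_pos: [0.5267, -0.0688, 0.1612]
orientation: [0.0, -3.14, -0.001]
force: [0.3, -0.5, 0.6]
opening: 0.0649
t: 19.3
tool_pos: [0.5466, 0.0849, 0.1611]
orientation: [0.005, -3.14, -0.001]
force: [-0.0, -0.6, 0.1]
opening: 0.0652
t: 19.5
tool_pos: [0.5472, 0.0809, 0.1619]
orientation: [0.0, -3.14, 0.001]
force: [1.0, 0.4, 0.2]
opening: 0.0648
[0.5472 0.0809 0.1619]
[325.1875 263.7652]
[325.1833 272.5595]
[334.5013 263.7655]
```

View pics/w9.png

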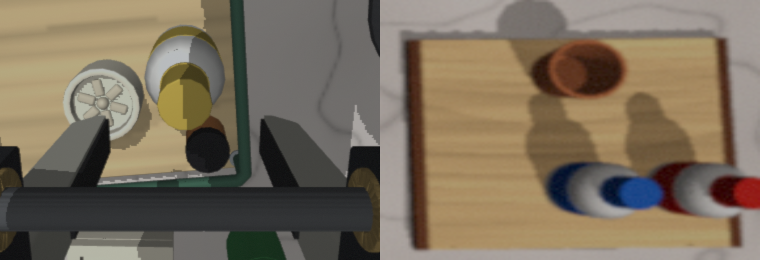

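The yellow cap is at (325,263), as predicted, and blue and red stand on the board. I grip yellow.

```bash
python3 -m inch '[[[-0.05,0,2,0,0,0,-0.4],[0,0,2.5,0,0,0,-0.4],[0,0,1.5,0,0,0,-0.4],[0,0,0.8,0,0,0,-0.4],[0,0,0.3,0,0,0,-0.4]]]'
python3 -m inch '[[[0,0,0,0,0,0,-0.4],[0,0,0,0,0,0,1],[0,0,0,0,0,0,1],[0,0,0,0,0,0,1],[0,0,0,0,0,0,1]]]'
python3 -m inch '[[[0,0,0,0,0,0,1],[0,0,0,0,0,0,1],[0,0,0,0,0,0,1]]]'
python3 -m inch '[[[0,0,-0.5,0,0,0,1],[0,0,-2,0,0,0,1],[0,0,-3,0,0,0,1],[0,0,-3,0,0,0,1],[0,0,-0.5,0,0,0,1]]]'
```

```text
t: 20.1
tool_pos: [0.5478, 0.0809, 0.0908]
orientation: [-0.001, -3.14, 0.0]
force: [0.9, 0.2, 0.3]
opening: 0.0652
t: 20.6
tool_pos: [0.5486, 0.0815, 0.092]
orientation: [-0.0, 3.141, 0.0]
force: [-0.5, -0.8, 0.7]
opening: 0.0376
t: 20.9
tool_pos: [0.5484, 0.0814, 0.0917]
orientation: [0.0, 3.141, -0.0]
force: [1.0, -0.6, 1.2]
opening: 0.0294
t: 21.4
tool_pos: [0.5505, 0.0816, 0.1858]
orientation: [-0.0, 3.135, 0.001]
force: [-0.2, 0.8, -2.1]
opening: 0.03
```

```bash
python3 -m inch '[[[0.2,-1.1,0,0,0,0,1],[0.6,-3.5,0,0,0,0,1],[0.6,-4,0,0,0,0,1],[0.6,-4,0,0,0,0,1],[0.6,-4,0,0,0,0,1]]]'
python3 -m inch '[[[0.6,-4,0,0,0,0,1],[0.6,-4,0,0,0,0,1],[0.6,-4,0,0,0,0,1],[0.6,-3,0,0,0,0,1],[0.2,-1.2,0,0,0,0,1]]]'
python3 -m inch '[[[0.05,-0.5,0,0,0,0,1],[0,0,2.5,0,0,0,1],[0,0,3,0,0,0,1],[0,0,2,0,0,0,1],[0,0,1,0,0,0,1]]]'
python3 -m inch '[[[0,0,0.7,0,0,0,1],[0,0,0.4,0,0,0,1],[0,0,0.2,0,0,0,1],[0,0,0.1,0,0,0,1],[0,0,0,0,0,0,1]]]'
python3 -m inch '[[[0,0,0.1,0,0,0,1],[0,0,0.1,0,0,0,1],[0,0,0.1,0,0,0,1],[0,0,0.05,0,0,0,1],[0,0,0,0,0,0,1]]]'
```

```text
t: 21.9
tool_pos: [0.5201, -0.0862, 0.1786]
orientation: [0.0, -3.138, -0.001]
force: [0.7, 0.4, -3.0]
opening: 0.0295
t: 22.4
tool_pos: [0.4936, -0.2492, 0.1786]
orientation: [-0.005, -3.138, -0.002]
force: [-0.8, 1.0, -2.6]
opening: 0.0295
t: 22.9
tool_pos: [0.4942, -0.2492, 0.093]
orientation: [0.002, -3.137, -0.005]
force: [0.7, -0.5, -3.5]
opening: 0.0299
t: 23.4
tool_pos: [0.4962, -0.2518, 0.0832]
orientation: [-0.0, 3.141, -0.001]
force: [-0.4, 0.2, -2.4]
opening: 0.0293
t: 23.9
tool_pos: [0.4961, -0.2518, 0.0797]
orientation: [0.0, 3.141, -0.001]
force: [-1.3, 0.3, 3.7]
opening: 0.0294
```

```bash
python3 -m inch '[[[0,0,0,0,0,0,-0.4],[0,0,0,0,0,0,-0.4],[0,0,0,0,0,0,-0.4],[0,0,0,0,0,0,-0.4],[0,0,-1,0,0,0,-0.4]]]'
python3 -m inch '[[[0,0,-3,0,0,0,-0.4],[0,0,-3,0,0,0,-0.4],[0,0,-1.5,0,0,0,-0.4],[-0.6,2,0,0,0,0,-0.8],[-1.2,4,0,0,0,0,-0.8]]]'
python3 -m inch '[[[-1.2,4,0,0,0,0,-0.8],[-1.2,4,0,0,0,0,-0.8],[-1.2,4,0,0,0,0,-0.8],[-1.2,4,0,0,0,0,-0.8],[-1.2,3,0,0,0,0,-0.8]]]'
python3 -m inch '[[[-0.6,1.9,1,0,0,0,-0.8],[0,0,1,0,0,0,-0.8],[0,0,1,0,0,0,-0.8],[0,0,0,0,0,0,-0.8],[0,0,0,0,0,0,-0.8]]]'
python3 - <<'E'
from h import *
np.set_printoptions(precision=4,suppress=True)
c,s=wristcam();print(s["tool_pos"])
print(proj(c,(.580,.0175,.064)))
for x,y in((.585,.0175),(.58,.0225)):print(proj(c,(x,y,.064)))
top=robot.read_camera("top")
cv2.imwrite("pics/w10.png",np.hstack([c["image"][140:420,120:520],cv2.resize(top["image"][215:345,395:540],(380,280))]))
E
```

```text
t: 24.4
tool_pos: [0.4947, -0.2508, 0.0877]
orientation: [-0.0, -3.139, -0.003]
force: [0.9, -1.0, 0.2]
opening: 0.0632
t: 24.9
tool_pos: [0.514, -0.1933, 0.1651]
orientation: [0.006, 3.14, -0.003]
force: [0.9, 0.2, -0.3]
opening: 0.0763
t: 25.4
tool_pos: [0.574, 0.001, 0.1641]
orientation: [-0.002, 3.142, 0.001]
force: [0.2, -1.5, 0.1]
opening: 0.084
t: 25.9
tool_pos: [0.5793, 0.0164, 0.1337]
orientation: [-0.002, -3.141, 0.0]
force: [0.2, 0.3, 0.5]
opening: 0.0835
[0.5793 0.0164 0.1337]
[326.5189 233.8231]
[326.5203 240.8395]
[333.7987 233.8122]
```

View pics/w10.png

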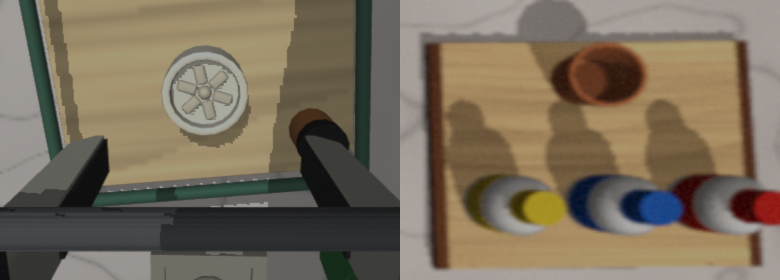

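The mould is centred between the jaws at (325,233), the jar is clear, and the three bottles stand on the board. I descend to the mould.

```bash
python3 -m inch '[[[0,0,2,0,0,0,-0.7],[0,0,3,0,0,0,-0.7],[0,0,3,0,0,0,-0.7],[0,0,2,0,0,0,-0.7],[0,0,1,0,0,0,-0.7]]]'
python3 -m inch '[[[0,0,0.7,0,0,0,-0.7],[0,0,0.5,0,0,0,-0.7],[0,0,0.3,0,0,0,-0.7],[0,0,0.2,0,0,0,-0.7],[0,0,0,0,0,0,-0.7]]]'
python3 -m inch '[[[0,0,0.1,0,0,0,-0.7],[0,0,0.1,0,0,0,-0.7],[0,0,0,0,0,0,-0.7]]]'
```

```text
t: 26.5
tool_pos: [0.5786, 0.017, 0.0223]
orientation: [-0.001, -3.139, -0.0]
force: [0.2, -0.2, 1.2]
opening: 0.079
t: 27.0
tool_pos: [0.5802, 0.0175, 0.0074]
orientation: [-0.0, 3.141, -0.0]
force: [-1.0, 0.7, -0.9]
opening: 0.0789
t: 27.3
tool_pos: [0.5798, 0.0175, 0.0051]
orientation: [-0.0, 3.142, -0.0]
force: [0.9, -0.2, 0.4]
opening: 0.0792
```

```bash
python3 -m inch '[[[0,0,0,0,0,0,1],[0,0,0,0,0,0,1],[0,0,0,0,0,0,1],[0,0,0,0,0,0,1],[0,0,0,0,0,0,1]]]' 20
python3 -m inch '[[[0,0,-0.3,0,0,0,1],[0,0,-1,0,0,0,1],[0,0,-2,0,0,0,1],[0,0,-3,0,0,0,1],[0,0,-2.5,0,0,0,1]]]'
python3 -m inch '[[[0,0,-2,0,0,0,1],[0,0,-1,0,0,0,1],[0,0,0,0,0,0,1],[0,0,0,0,0,0,1]]]'
```

```text
t: 27.8
tool_pos: [0.5799, 0.0174, 0.0051]
orientation: [0.0, 3.141, -0.0]
force: [-0.6, -0.6, 0.1]
opening: 0.0583
t: 28.3
tool_pos: [0.58, 0.0175, 0.0951]
orientation: [-0.0, 3.141, -0.0]
force: [1.7, 0.0, -0.5]
opening: 0.0589
t: 28.7
tool_pos: [0.5794, 0.0175, 0.1223]
orientation: [0.0, -3.141, -0.0]
force: [0.2, 0.0, -1.6]
opening: 0.0588
```

```bash
python3 - <<'E'
from h import *
np.set_printoptions(precision=4,suppress=True)
c,s=wristcam()
T=np.array([.47807496,.05742527,.26601935]);M=np.linalg.inv(np.block([[cv2.Rodrigues(np.array([-2.15679571e-03,-3.14077517,-6.58e-4]))[0],T[:,None]],[np.zeros(3),1]])@np.array(c["tool_from_camera"]))
c["R"],c["t"]=M[:3,:3],M[:3,3]
im=cv2.imread("pics/w1.png",0);p=im[225:250,585:612];v,_,l,_=cv2.minMaxLoc(cv2.GaussianBlur(p,(3,3),0));px=(585+l[0],225+l[1]);print(px,cast(c,px,.09))
t=robot.read_camera("top");im=cv2.imread("pics/top0.png",0);_,_,l,_=cv2.minMaxLoc(cv2.GaussianBlur(im[295:312,135:152],(3,3),0));px=(135+l[0],295+l[1]);print(px,cast(t,px,.09))
s=cv2.imread("pics/scene0.png",0);sc=robot.read_camera("scene");_,_,l,_=cv2.minMaxLoc(cv2.GaussianBlur(s[136:151,412:432],(3,3),0));px=(412+l[0],136+l[1]);print(px,cast(sc,px,.09))
E
python3 -m inch '[[[0.3,1.2,0,0,0,0,1],[0.9,3.5,0,0,0,0,1],[0.9,3.8,0,0,0,0,1],[0.9,3.8,0,0,0,0,1],[0.9,3.8,0,0,0,0,1]]]'
python3 -m inch '[[[0.9,3.8,0,0,0,0,1],[0.9,3.8,0,0,0,0,1],[0.9,3.8,0,0,0,0,1],[0.5,2,0,0,0,0,1],[0,0.7,0,0,0,0,1]]]'
python3 -m inch '[[[0,0,0,0,0,0,1],[0,0,0,0,0,0,1]]]'
```

```text
(599, 235) [0.5079 0.3195 0.09  ]
(143, 303) [0.5088 0.3204 0.09  ]
(412, 136) [0.4777 0.3172 0.09  ]
t: 29.35
tool_pos: [0.5395, 0.1805, 0.1225]
orientation: [-0.0, -3.141, -0.0]
force: [0.6, -0.3, -1.4]
opening: 0.0583
t: 29.85
tool_pos: [0.5069, 0.3222, 0.1223]
orientation: [0.005, -3.14, -0.0]
force: [-0.5, -0.7, -1.7]
opening: 0.0587
t: 30.05
tool_pos: [0.5088, 0.3187, 0.1227]
orientation: [-0.0, -3.141, 0.001]
force: [0.8, 1.1, -1.5]
opening: 0.0587
```

```bash
python3 -m inch '[[[0.05,0.1,1.2,0,0,0,1],[0,0,1.6,0,0,0,1],[0,0,1.2,0,0,0,1],[0,0,0.7,0,0,0,1],[0,0,0.4,0,0,0,1]]]'
python3 -m inch '[[[0,0,0.2,0,0,0,1],[0,0,0.1,0,0,0,1],[0,0,0.05,0,0,0,1],[0,0,0,0,0,0,1],[0,0,0,0,0,0,1]]]'
```

```text
t: 30.55
tool_pos: [0.5075, 0.3197, 0.0702]
orientation: [-0.001, -3.139, 0.002]
force: [0.8, -0.3, -1.9]
opening: 0.0586
t: 31.05
tool_pos: [0.5086, 0.3207, 0.069]
orientation: [-0.0, 3.141, 0.001]
force: [-0.3, 0.3, -2.3]
opening: 0.059
```

```bash
python3 -m inch '[[[0,-0.05,0.1,0,0,0,1],[0,0,0.1,0,0,0,1],[0,0,0.1,0,0,0,1],[0,0,0.08,0,0,0,1],[0,0,0,0,0,0,1]]]'
python3 -m inch '[[[0,0,0.05,0,0,0,1],[0,0,0,0,0,0,1]]]'
```

```text
t: 31.55
tool_pos: [0.5084, 0.32, 0.0651]
orientation: [0.0, 3.141, 0.0]
force: [-2.3, -1.5, 2.9]
opening: 0.0587
t: 31.75
tool_pos: [0.5085, 0.32, 0.065]
orientation: [-0.0, 3.141, 0.0]
force: [-3.4, -1.6, 6.7]
opening: 0.0587
```

```bash
python3 -m inch '[[[0,0,0,0,0,0,-0.7],[0,0,0,0,0,0,-0.7],[0,0,0,0,0,0,-0.7],[0,0,-0.5,0,0,0,-0.7],[0,0,-2,0,0,0,-0.7]]]'
python3 -m inch '[[[0,0,-3,0,0,0,-0.7],[0,0,-3,0,0,0,-0.7],[0,0,-1.5,0,0,0,-0.4],[0.1,-2,0,0,0,0,-0.4],[0.1,-4.2,0,0,0,0,-0.4]]]'
python3 -m inch '[[[0.1,-4.2,0,0,0,0,-0.4],[0.1,-4.2,0,0,0,0,-0.4],[0.1,-4.2,0,0,0,0,-0.4],[0.1,-4.2,0,0,0,0,-0.4],[0.1,-4.2,0,0,0,0,-0.4]]]'
python3 -m inch '[[[0.1,-4.2,0,0,0,0,-0.4],[0.1,-4.2,0,0,0,0,-0.4],[0.1,-4.2,0,0,0,0,-0.4],[0.1,-4.2,0,0,0,0,-0.4],[0.1,-4.2,0,0,0,0,-0.4]]]'
python3 -m inch '[[[0.1,-4,0,0,0,0,-0.4],[0,-2.8,0,0,0,0,-0.4],[0,-1.5,0,0,0,0,-0.4],[0,0,0,0,0,0,-0.4],[0,0,0,0,0,0,-0.4]]]'
python3 - <<'E'
from h import *
np.set_printoptions(precision=4,suppress=True)
c,s=wristcam();print(s["tool_pos"])
top=robot.read_camera("top")
print(proj(c,(.496,-.252,.144)),"wheel c at mould top",proj(top,(.5085,.32,.124)))
cv2.imwrite("pics/w11.png",np.hstack([c["image"][140:420,120:520],cv2.resize(top["image"][240:360,80:250],(397,280))]))
E
```

```text
t: 32.25
tool_pos: [0.5065, 0.319, 0.087]
orientation: [0.0, -3.137, 0.003]
force: [-0.5, 0.1, 0.2]
opening: 0.0788
t: 32.75
tool_pos: [0.5064, 0.2595, 0.1648]
orientation: [-0.005, 3.14, 0.002]
force: [0.2, -0.6, 0.2]
opening: 0.0656
t: 33.25
tool_pos: [0.5009, 0.0464, 0.1639]
orientation: [0.0, -3.141, 0.0]
force: [1.0, 0.4, 0.3]
opening: 0.0651
t: 33.75
tool_pos: [0.4959, -0.1637, 0.164]
orientation: [-0.0, -3.142, -0.0]
force: [0.3, 0.1, -0.2]
opening: 0.0652
t: 34.25
tool_pos: [0.4953, -0.2441, 0.1639]
orientation: [-0.0, -3.141, -0.002]
force: [-0.5, -0.0, 0.9]
opening: 0.0652
[ 0.4953 -0.2441  0.1639]
[310.9805 255.6506] wheel c at mould top [136.3684 303.7107]
```

View pics/w11.png

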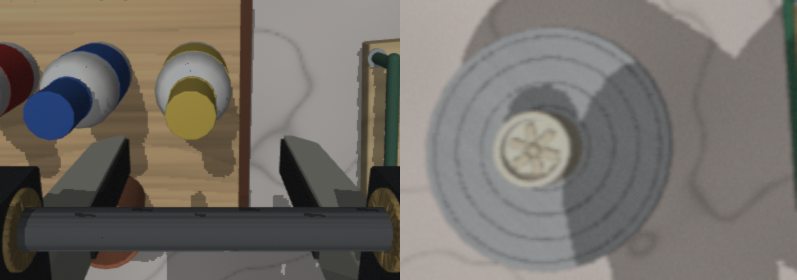

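The mould sits face up at top-image (137.0,303.9), against (136.4,303.7) expected for the wheel's centre, so it is about 1 mm off. The yellow cap is at (310,247), about 8 px off in x, so I measure it numerically.

```bash
cat >> h.py <<'E'
def disc(im,win,n):
    # top face of cap = brightest colour class inside the window; ellipse fit
    x0,y0,x1,y1=win;sub=im[y0:y1,x0:x1];H=hsv(sub)
    lo,hi={"yellow":((18,120,0),(34,255,255)),"blue":((105,120,0),(125,255,255)),"red":((0,150,0),(180,255,255))}[n]
    m=cv2.inRange(H,np.array(lo),np.array(hi));v=H[...,2][m>0];t,_=cv2.threshold(v.reshape(-1,1),0,255,cv2.THRESH_OTSU)
    m=m&((H[...,2]>t).astype(np.uint8)*255);m=cv2.morphologyEx(m,cv2.MORPH_OPEN,np.ones((3,3)))
    k=max(cv2.findContours(m,cv2.RETR_EXTERNAL,cv2.CHAIN_APPROX_NONE)[0],key=cv2.contourArea);e=cv2.fitEllipse(cv2.convexHull(k))
    return (e[0][0]+x0,e[0][1]+y0),e[1]
E
python3 - <<'E'
from h import *
np.set_printoptions(precision=4,suppress=True)
c,s=wristcam();im=c["image"];print(s["tool_pos"])
for n,w in(("yellow",(270,215,350,290)),("blue",(130,215,225,290))):
    p,a=disc(im,w,n);print(n,p,a,cast(c,p,.144))
o=cv2.imread("pics/w9.png");p,a=disc(o,(140,60,225,135),"yellow");print("w9",p[0]+140,p[1]+160,a)
E
```

```text
[ 0.4955 -0.2435  0.1641]
yellow (309.0134696960449, 254.37109756469727) (48.531158447265625, 50.72386169433594) [ 0.4956 -0.2526  0.144 ]
blue (167.38743209838867, 254.12706756591797) (46.77486038208008, 52.03612518310547) [ 0.4955 -0.3333  0.144 ]
w9 315.1285285949707 264.6425247192383 (34.87907028198242, 49.25147247314453)
```

It is in fact at (0.4956, -0.2526), as expected. Now I pick up yellow and return it to the rack.

```bash
python3 -m inch '[[[-0.05,-0.85,2,0,0,0,-0.4],[0,0,3,0,0,0,-0.4],[0,0,1.8,0,0,0,-0.4],[0,0,1,0,0,0,-0.4],[0,0,0.6,0,0,0,-0.4]]]'
python3 -m inch '[[[0,0,0,0,0,0,-0.4],[0,0,0,0,0,0,1],[0,0,0,0,0,0,1],[0,0,0,0,0,0,1],[0,0,0,0,0,0,1]]]' 25
python3 -m inch '[[[0,0,0,0,0,0,1],[0,0,0,0,0,0,1],[0,0,0,0,0,0,1]]]'
python3 -m inch '[[[0,0,-0.5,0,0,0,1],[0,0,-2,0,0,0,1],[0,0,-3,0,0,0,1],[0,0,-3,0,0,0,1],[0,0,-1.7,0,0,0,1]]]'
python3 -m inch '[[[-0.2,1.1,0,0,0,0,1],[-0.6,3.5,0,0,0,0,1],[-0.6,4,0,0,0,0,1],[-0.6,4,0,0,0,0,1],[-0.6,4,0,0,0,0,1]]]'
python3 -m inch '[[[-0.6,4,0,0,0,0,1],[-0.6,4,0,0,0,0,1],[-0.6,4,0,0,0,0,1],[-0.6,3,0,0,0,0,1],[-0.2,1.5,0,0,0,0,1]]]'
python3 -m inch '[[[0,0,0,0,0,0,1],[0,0,0,0,0,0,1],[0,0,0,0,0,0,1]]]'
```

```text
t: 34.9
tool_pos: [0.4957, -0.2525, 0.0796]
orientation: [0.002, -3.141, -0.001]
force: [0.2, 0.4, -1.0]
opening: 0.0651
t: 35.4
tool_pos: [0.4961, -0.2538, 0.0808]
orientation: [0.0, 3.141, -0.001]
force: [-0.2, 0.4, 0.1]
opening: 0.0378
t: 35.7
tool_pos: [0.4959, -0.2536, 0.0804]
orientation: [0.0, 3.141, -0.0]
force: [-0.8, -0.1, 1.3]
opening: 0.0296
t: 36.2
tool_pos: [0.4964, -0.254, 0.185]
orientation: [0.0, 3.14, -0.002]
force: [-0.4, -0.6, -2.7]
opening: 0.0297
t: 36.7
tool_pos: [0.5207, -0.0851, 0.1802]
orientation: [-0.0, -3.139, -0.002]
force: [1.0, -0.8, -1.8]
opening: 0.0297
t: 37.2
tool_pos: [0.5466, 0.0807, 0.1803]
orientation: [0.004, -3.139, -0.001]
force: [0.5, -0.2, -2.9]
opening: 0.0293
t: 37.5
tool_pos: [0.5475, 0.0763, 0.1817]
orientation: [-0.002, -3.141, 0.001]
force: [-0.1, 0.4, -2.0]
opening: 0.0295
```

```bash
python3 -m inch '[[[-0.05,0.47,2,0,0,0,1],[0,0,3,0,0,0,1],[0,0,1.8,0,0,0,1],[0,0,1,0,0,0,1],[0,0,0.6,0,0,0,1]]]'
python3 -m inch '[[[0,0,0.2,0,0,0,1],[0,0,0,0,0,0,1],[0,0,0,0,0,0,1]]]'
```

```text
t: 38.0
tool_pos: [0.5479, 0.0812, 0.0974]
orientation: [-0.002, -3.14, 0.0]
force: [-1.4, -0.6, -1.6]
opening: 0.0298
t: 38.3
tool_pos: [0.5491, 0.0821, 0.0974]
orientation: [0.0, 3.14, 0.0]
force: [-0.5, 0.5, -2.7]
opening: 0.0294
```

```bash
python3 -m inch '[[[0.08,-0.1,0.1,0,0,0,1],[0,0,0.1,0,0,0,1],[0,0,0.1,0,0,0,1],[0,0,0.1,0,0,0,1],[0,0,0.05,0,0,0,1]]]'
python3 -m inch '[[[0,0,0.05,0,0,0,1],[0,0,0.05,0,0,0,1],[0,0,0,0,0,0,1]]]'
```

```text
t: 38.8
tool_pos: [0.548, 0.0813, 0.0924]
orientation: [-0.0, 3.141, 0.0]
force: [-0.9, -0.2, 5.2]
opening: 0.0297
t: 39.1
tool_pos: [0.5484, 0.0813, 0.0924]
orientation: [-0.0, 3.14, 0.0]
force: [-3.0, -0.2, 8.5]
opening: 0.0296
```

```bash
python3 -m inch '[[[0,0,0,0,0,0,-0.4],[0,0,0,0,0,0,-0.4],[0,0,0,0,0,0,-0.4],[0,0,0,0,0,0,-0.4],[0,0,-1,0,0,0,-0.4]]]'
python3 -m inch '[[[0,0,-3,0,0,0,-0.4],[0,0,-3,0,0,0,-0.4],[0,0,-0.5,0,0,0,-0.4],[0.2,-2,0,0,0,0,-0.4],[0.5,-4,0,0,0,0,-0.4]]]'
python3 -m inch '[[[0.5,-4,0,0,0,0,-0.4],[0.5,-4,0,0,0,0,-0.4],[0.5,-4,0,0,0,0,-0.4],[0.5,-4,0,0,0,0,-0.4],[0.5,-4,0,0,0,0,-0.4]]]'
python3 -m inch '[[[0.5,-4,0,0,0,0,-0.4],[0.5,-4,0,0,0,0,-0.4],[0.5,-4,0,0,0,0,-0.4],[0.5,-2.5,0,0,0,0,-0.4],[0,-0.8,0,0,0,0,-0.4]]]'
python3 -m inch '[[[0,0,0,0,0,0,-0.4],[0,0,0,0,0,0,-0.4]]]'
```

```text
t: 39.6
tool_pos: [0.5461, 0.081, 0.0993]
orientation: [-0.0, -3.138, 0.0]
force: [-0.4, 0.6, -0.6]
opening: 0.0632
t: 40.1
tool_pos: [0.5409, 0.0225, 0.1661]
orientation: [-0.005, 3.14, 0.001]
force: [-0.3, -1.4, -0.3]
opening: 0.0652
t: 40.6
tool_pos: [0.5149, -0.1804, 0.1656]
orientation: [0.0, -3.141, -0.0]
force: [1.0, -0.4, -0.2]
opening: 0.065
t: 41.1
tool_pos: [0.4943, -0.3343, 0.1652]
orientation: [-0.005, -3.141, 0.0]
force: [0.4, 0.6, 0.6]
opening: 0.0652
t: 41.3
tool_pos: [0.4957, -0.3308, 0.1655]
orientation: [0.001, -3.141, -0.001]
force: [0.0, 0.1, -0.3]
opening: 0.0651
```

```bash
python3 -m inch '[[[0,-0.1,2,0,0,0,-0.4],[0,0,3,0,0,0,-0.4],[0,0,2,0,0,0,-0.4],[0,0,1.1,0,0,0,-0.4],[0,0,0.5,0,0,0,-0.4]]]'
python3 -m inch '[[[0,0,0,0,0,0,-0.4],[0,0,0,0,0,0,1],[0,0,0,0,0,0,1],[0,0,0,0,0,0,1],[0,0,0,0,0,0,1]]]' 25
python3 -m inch '[[[0,0,0,0,0,0,1],[0,0,0,0,0,0,1],[0,0,0,0,0,0,1]]]'
python3 -m inch '[[[0,0,-0.5,0,0,0,1],[0,0,-2,0,0,0,1],[0,0,-3,0,0,0,1],[0,0,-3,0,0,0,1],[0,0,-1.7,0,0,0,1]]]'
python3 -m inch '[[[-0.1,1.1,0,0,0,0,1],[-0.2,3.5,0,0,0,0,1],[-0.2,4,0,0,0,0,1],[-0.2,4,0,0,0,0,1],[-0.2,4,0,0,0,0,1]]]'
python3 -m inch '[[[-0.2,4,0,0,0,0,1],[-0.2,4,0,0,0,0,1],[-0.2,4,0,0,0,0,1],[-0.3,3.5,0,0,0,0,1],[-0.3,2,0,0,0,0,1]]]'
python3 -m inch '[[[0,0,0,0,0,0,1],[0,0,0,0,0,0,1],[0,0,0,0,0,0,1]]]'
```

```text
t: 41.8
tool_pos: [0.4954, -0.3312, 0.0786]
orientation: [0.002, -3.14, -0.002]
force: [-0.5, -0.6, -0.0]
opening: 0.0651
t: 42.3
tool_pos: [0.4958, -0.3332, 0.0804]
orientation: [0.0, 3.141, -0.001]
force: [-0.7, 1.4, 0.6]
opening: 0.0381
t: 42.6
tool_pos: [0.4956, -0.3329, 0.08]
orientation: [0.0, 3.141, -0.0]
force: [-0.9, -0.2, 2.4]
opening: 0.0297
t: 43.1
tool_pos: [0.4961, -0.3334, 0.1846]
orientation: [0.0, 3.14, -0.003]
force: [-0.2, 0.3, -1.7]
opening: 0.0294
t: 43.6
tool_pos: [0.5032, -0.1643, 0.1796]
orientation: [-0.0, -3.139, -0.002]
force: [0.9, 0.7, -1.6]
opening: 0.0294
t: 44.1
tool_pos: [0.515, 0.0116, 0.1799]
orientation: [0.003, -3.139, -0.002]
force: [-0.3, -0.3, -1.8]
opening: 0.0295
t: 44.4
tool_pos: [0.5159, 0.0075, 0.1809]
orientation: [-0.001, -3.14, 0.0]
force: [0.4, -0.9, -2.1]
opening: 0.0297
```

```bash
python3 -m inch '[[[0.22,0,2,0,0,0,1],[0,0,3,0,0,0,1],[0,0,1.8,0,0,0,1],[0,0,1,0,0,0,1],[0,0,0.5,0,0,0,1]]]'
python3 -m inch '[[[0,0,0.2,0,0,0,1],[0,0,0,0,0,0,1],[0,0,0,0,0,0,1]]]'
```

```text
t: 44.9
tool_pos: [0.5136, 0.0074, 0.0976]
orientation: [-0.002, -3.14, -0.0]
force: [-0.2, -0.4, -1.7]
opening: 0.0292
t: 45.2
tool_pos: [0.5151, 0.008, 0.0978]
orientation: [0.0, 3.14, -0.0]
force: [-0.6, -0.2, -2.9]
opening: 0.0296
```

```bash
python3 -m inch '[[[0.05,0.03,0.1,0,0,0,1],[0,0,0.1,0,0,0,1],[0,0,0.15,0,0,0,1],[0,0,0.1,0,0,0,1],[0,0,0.05,0,0,0,1]]]'
python3 -m inch '[[[0,0,0.1,0,0,0,1],[0,0,0.05,0,0,0,1],[0,0,0,0,0,0,1]]]'
```

```text
t: 45.7
tool_pos: [0.514, 0.0085, 0.092]
orientation: [-0.0, 3.141, 0.0]
force: [-1.7, 0.4, 3.6]
opening: 0.0298
t: 46.0
tool_pos: [0.5146, 0.0085, 0.092]
orientation: [-0.0, 3.14, -0.0]
force: [-4.6, 0.2, 10.2]
opening: 0.0295
```

```bash
python3 -m inch '[[[0,0,0,0,0,0,-0.4],[0,0,0,0,0,0,-0.4],[0,0,0,0,0,0,-0.4],[0,0,0,0,0,0,-0.4],[0,0,-1,0,0,0,-0.4]]]'
python3 -m inch '[[[0,0,-3,0,0,0,-0.4],[0,0,-3,0,0,0,-0.4],[0,0,-0.5,0,0,0,-0.4],[0.1,-2,0,0,0,0,-0.4],[0.2,-4.2,0,0,0,0,-0.4]]]'
python3 -m inch '[[[0.2,-4.2,0,0,0,0,-0.4],[0.2,-4.2,0,0,0,0,-0.4],[0.2,-4.2,0,0,0,0,-0.4],[0.2,-4.2,0,0,0,0,-0.4],[0.2,-4.2,0,0,0,0,-0.4]]]'
python3 -m inch '[[[0.2,-4.2,0,0,0,0,-0.4],[0.2,-4.2,0,0,0,0,-0.4],[0.2,-4,0,0,0,0,-0.4],[0.1,-2,0,0,0,0,-0.4],[0,-0.5,0,0,0,0,-0.4]]]'
python3 -m inch '[[[0,0,0,0,0,0,-0.4],[0,0,0,0,0,0,-0.4],[0,0,0,0,0,0,-0.4]]]'
python3 - <<'E'
from h import *
np.set_printoptions(precision=4,suppress=True)
c,s=wristcam();print(s["tool_pos"],proj(c,(.496,-.412,.144)))
p,a=disc(c["image"],(285,215,365,300),"red");print(p,a,cast(c,p,.144))
E
```

```text
t: 46.5
tool_pos: [0.5124, 0.0085, 0.0989]
orientation: [-0.0, -3.138, -0.0]
force: [-0.2, 0.2, -0.6]
opening: 0.0633
t: 47.0
tool_pos: [0.5112, -0.0522, 0.1658]
orientation: [-0.006, 3.14, 0.001]
force: [1.1, -0.0, 0.0]
opening: 0.0652
t: 47.5
tool_pos: [0.5003, -0.2652, 0.1651]
orientation: [-0.0, -3.141, -0.0]
force: [0.1, -0.1, 0.1]
opening: 0.0649
t: 48.0
tool_pos: [0.4928, -0.4147, 0.1645]
orientation: [-0.004, -3.141, -0.001]
force: [-0.3, 0.2, -0.1]
opening: 0.065
t: 48.3
tool_pos: [0.4943, -0.4111, 0.1654]
orientation: [-0.002, 3.141, 0.0]
force: [-1.0, 0.4, 0.4]
opening: 0.0652
[ 0.4943 -0.4111  0.1654] [323.4564 256.5175]
(322.3789520263672, 256.5369300842285) (48.02783203125, 49.942962646484375) [ 0.496  -0.4126  0.144 ]
```

```bash
python3 -m inch '[[[-0.1,-0.1,2,0,0,0,-0.4],[0,0,3,0,0,0,-0.4],[0,0,2,0,0,0,-0.4],[0,0,1.1,0,0,0,-0.4],[0,0,0.5,0,0,0,-0.4]]]'
python3 -m inch '[[[0,0,0,0,0,0,-0.4],[0,0,0,0,0,0,1],[0,0,0,0,0,0,1],[0,0,0,0,0,0,1],[0,0,0,0,0,0,1]]]' 25
python3 -m inch '[[[0,0,0,0,0,0,1],[0,0,0,0,0,0,1],[0,0,0,0,0,0,1]]]'
python3 -m inch '[[[0,0,-0.5,0,0,0,1],[0,0,-2,0,0,0,1],[0,0,-3,0,0,0,1],[0,0,-3,0,0,0,1],[0,0,-1.7,0,0,0,1]]]'
python3 -m inch '[[[-0.3,1.1,0,0,0,0,1],[-0.7,3.5,0,0,0,0,1],[-0.7,4,0,0,0,0,1],[-0.7,4,0,0,0,0,1],[-0.7,4,0,0,0,0,1]]]'
python3 -m inch '[[[-0.7,4,0,0,0,0,1],[-0.7,4,0,0,0,0,1],[-0.7,4,0,0,0,0,1],[-0.7,4,0,0,0,0,1],[-0.5,2.5,0,0,0,0,1]]]'
python3 -m inch '[[[-0.1,1,0,0,0,0,1],[0,0,0,0,0,0,1],[0,0,0,0,0,0,1],[0,0,0,0,0,0,1]]]'
```

```text
t: 48.85
tool_pos: [0.4946, -0.4125, 0.0782]
orientation: [0.001, -3.14, -0.002]
force: [0.1, 0.1, 0.0]
opening: 0.065
t: 49.35
tool_pos: [0.4951, -0.4139, 0.0799]
orientation: [0.0, 3.141, -0.001]
force: [0.3, 0.6, 0.1]
opening: 0.0378
t: 49.65
tool_pos: [0.4949, -0.4136, 0.0794]
orientation: [0.0, 3.141, -0.0]
force: [0.4, -0.1, 2.1]
opening: 0.0295
t: 50.15
tool_pos: [0.4954, -0.4142, 0.1841]
orientation: [0.0, 3.14, -0.003]
force: [-0.4, -0.9, -2.6]
opening: 0.0294
t: 50.65
tool_pos: [0.5248, -0.2447, 0.1786]
orientation: [-0.0, -3.139, -0.003]
force: [1.0, 1.4, -2.7]
opening: 0.0298
t: 51.15
tool_pos: [0.5576, -0.0586, 0.1788]
orientation: [0.003, -3.138, -0.003]
force: [0.1, 0.5, -2.4]
opening: 0.0297
t: 51.55
tool_pos: [0.5594, -0.0538, 0.1808]
orientation: [-0.002, -3.141, 0.0]
force: [-0.7, -0.6, -2.8]
opening: 0.0296
```

```bash
python3 -m inch '[[[0,0.4,2,0,0,0,1],[0,0,3,0,0,0,1],[0,0,1.8,0,0,0,1],[0,0,1,0,0,0,1],[0,0,0.5,0,0,0,1]]]'
python3 -m inch '[[[0,0,0.2,0,0,0,1],[0,0,0,0,0,0,1],[0,0,0,0,0,0,1]]]'
```

```text
t: 52.05
tool_pos: [0.5591, -0.0494, 0.0972]
orientation: [-0.002, -3.14, -0.0]
force: [-0.1, -0.7, -2.8]
opening: 0.0296
t: 52.35
tool_pos: [0.5606, -0.0488, 0.0974]
orientation: [0.0, 3.14, -0.001]
force: [0.7, 0.3, -2.9]
opening: 0.0297
```

Lower, release and rise, then back off and check everything.

```bash
python3 -m inch '[[[0,-0.05,0.1,0,0,0,1],[0,0,0.15,0,0,0,1],[0,0,0.15,0,0,0,1],[0,0,0.1,0,0,0,1],[0,0,0.05,0,0,0,1]]]'
python3 -m inch '[[[0,0,0.08,0,0,0,1],[0,0,0.05,0,0,0,1],[0,0,0,0,0,0,1]]]'
python3 -m inch '[[[0,0,0,0,0,0,-0.4],[0,0,0,0,0,0,-0.4],[0,0,0,0,0,0,-0.4],[0,0,0,0,0,0,-0.4],[0,0,-1,0,0,0,-0.4]]]'
python3 -m inch '[[[0,0,-3,0,0,0,-0.4],[0,0,-3,0,0,0,-0.4],[0,0,-2,0,0,0,-0.4],[3,0,-1,0,0,0,-0.4],[3,-3,0,0,0,0,-0.4]]]'
python3 -m inch '[[[3,-4,0,0,0,0,-0.4],[2,-4.5,0,0,0,0,-0.4],[1,-4.5,0,0,0,0,-0.4],[0,-4.5,0,0,0,0,-0.4],[0,-4.5,0,0,0,0,-0.4]]]'
python3 -m inch '[[[0,-4,0,0,0,0,-0.4],[0,-3,0,0,0,0,-0.4],[0,0,0,0,0,0,-0.4]]]'
python3 - <<'E'
from h import *
np.set_printoptions(precision=4,suppress=True)
print(robot.read_state()["tool_pos"])
top=robot.read_camera("top");sc=robot.read_camera("scene");im=top["image"]
for n in RNG:
    for a,c,b in blobs(mask(im,n)):
        if 240<c[0]<365 and 220<c[1]<335:print(n,a,c,b,cast(top,c,.145))
b=cv2.resize(im[215:345,80:380],(760,330));a=cv2.resize(sc["image"][100:300,60:480],(567,270))
cv2.imwrite("pics/fin.png",np.vstack([b,np.hstack([a,np.zeros((270,193,3),np.uint8)])]))
E
```

```text
t: 52.85
tool_pos: [0.5602, -0.049, 0.0914]
orientation: [-0.0, 3.141, -0.0]
force: [-2.0, 0.9, 4.9]
opening: 0.0296
t: 53.15
tool_pos: [0.5608, -0.0489, 0.0914]
orientation: [-0.0, 3.139, -0.0]
force: [-3.1, 1.7, 9.1]
opening: 0.0295
t: 53.65
tool_pos: [0.5585, -0.0488, 0.098]
orientation: [-0.0, -3.138, -0.001]
force: [0.1, 0.6, -0.4]
opening: 0.0633
t: 54.15
tool_pos: [0.5008, -0.0774, 0.1923]
orientation: [-0.005, 3.138, 0.0]
force: [1.3, -1.7, 0.7]
opening: 0.0649
t: 54.65
tool_pos: [0.4394, -0.3011, 0.1908]
orientation: [0.001, 3.14, -0.002]
force: [1.0, 0.4, 0.9]
opening: 0.0651
t: 54.95
tool_pos: [0.4389, -0.3725, 0.1897]
orientation: [-0.006, -3.141, 0.002]
force: [-1.5, 1.5, 0.1]
opening: 0.0652
[ 0.4389 -0.3725  0.1897]
blue 176 [305.4, 301.1] [299, 294, 14, 15] [0.5138 0.0103 0.145 ]
yellow 178 [265.1, 282.5] [258, 276, 16, 15] [0.5471 0.083  0.145 ]
red 155 [336.7, 275.1] [330, 268, 15, 15] [ 0.5605 -0.0463  0.145 ]
```

View pics/fin.png

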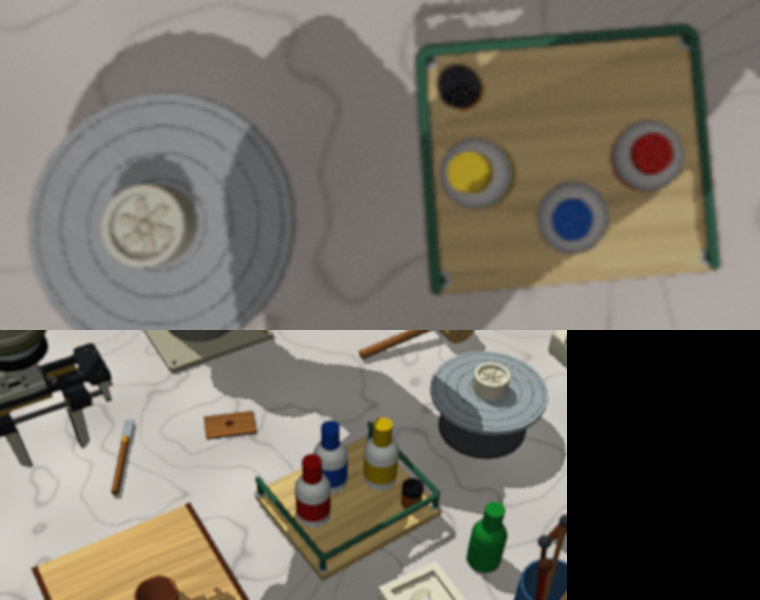

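All three bottles are upright on the rack within about 2 mm of their starting positions, the mould is face up on the wheel, and the jar, cup and leaf mould look undisturbed. I hand the job in.

```bash
python3 -c "
from plant import robot
print(robot.close_job())"
```

```text
the job is handed in; nothing more can be done
None
```

The job is done and handed in at about 55 s of the 128 s allowed. I moved the red, blue and yellow bottles to the side board and set the round mould face up on the banding wheel. Then I put yellow, blue and red back on the rack where they had stood.

- **Last checks:** from the top camera, the bottles stand upright about 1.8 mm (blue), 1.9 mm (yellow) and 2.4 mm (red) from where they started. I measured the mould once, just after setting it down: it was about 1 mm from the wheel's centre, and it still stood there in the last picture. The jar had not visibly moved. The cup and leaf mould are cut off at the edge of the last picture, so they were judged by eye only.
- **What went wrong:** the first grasp of the red bottle closed on nothing, because the fingers really end about 33 mm short of the stated TCP. The bottle was not disturbed, and I corrected for the offset after that.
- **Checks that disagreed:**
  - My first reading by eye of the yellow cap on the board was about 8 px off; an ellipse fit showed the bottle where I expected it.
  - The scene camera's estimate of the wheel's centre was unusable, so I used the top and wrist views, which agreed to about 1 mm.

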